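# Load the neck tray under the dock's spring flap

## Task

Load the tray of marker necks into its dock: with one fingertip press the dock's long side paddle down so that the spring flap stands open, and keep it held down while the other fingertip pushes the tray along between the rails, under the flap, until it is fully home against the back stop. Then let go so that the flap shuts behind the tray. Only press and push: do not pick up or tip the tray, and leave the other things on the table where they are.

Things in the scene. Friction and masses are not known exactly. Their poses are not given: they have to be found in the camera images.
- dock: fixed dock for the tray, grey and aluminium. Origin on the table top (z 0), under the flap's hinge line, at the flap's lip; x = pushing direction, away from the robot; y = left. Base plate 3 mm thick, x -175 to +125, y -171 to +25 (mm). Two rails with inner faces at y -12 and -169, 21 mm high, x -137 to +125, guide the tray. Back stop's face at x +116
- hinge (a point): point on the flap's hinge line at the lip, fixed, 40 mm over the table at the dock's x 0, y 0; axes as the dock's. The hinge line runs along the dock's x and stands on two posts, 48 mm high, 14 x 15 mm, at x -158 and +94, y 0
- flap (a joint): angle (rad) of the flap and its paddle, one rigid piece: 0 = shut, 0.68 = fully open at its stop. Pressing the paddle (left of the hinge) down raises the flap (right of it); 5 to 7 N on the paddle opens it, and a spring shuts it when let go. Shut, its lip blocks the tray, and the tray cannot push it open; above 0.5 the tray passes freely under it
- lip (a point): foot of the lip, a dark steel strip 17 mm wide and 3 mm thick (shut: dock x -3 to 0, y -24 to -41) that hangs from the front of the flap's cover plate (x -3 to +80, y 0 to -40, 41 mm over the table). Shut, it reaches down to 20 mm over the table. Open or shut, a finger in the channel at y -46 or further right passes beside the flap
- paddle (a point): middle of the paddle's upper face. Smooth dark steel strip, dock x -166 to +24, 30 mm wide. Flap shut: it slopes up to the left, from y +29, 26 mm over the table, to y +54, 43 mm over it. At flap angle 0.6 it is level, upper face 12 mm over the table, y +16 to +46: there, both fingertips can be at one height, one on it, one behind the tray. A fingertip can slide along it
- neck_tray: loose pale open tray full of small metal necks, 108 mm (x, pushing direction) x 151 mm (y) x 28 mm high, 0.2 to 0.42 kg; origin at the centre of its underside, axes within 0.01 rad of the dock's. It stands on the base plate between the rails (3 mm free on each side), its front 5 to 25 mm short of the lip, its top 31 mm over the table. Its near side, to push on, is at its x -54
- dock_home (a point): where the tray's origin lies when the tray is fully home against the back stop: on the base plate at the dock's x +62, y -90.5; axes as the dock's. The tray's near side is then 8 mm past the lip, so the lip can come down behind it
- check_weight: brass-coloured check weight, 28 mm across, 46 mm high, a bystander standing to the left of the dock behind the paddle; leave it alone; origin under its centre
- ink_bottle: ink bottle, 44 mm across, 90 mm high, a bystander to the left; leave it alone; origin under its centre
- cap: black marker cap, 40 mm long, 18 mm across, a bystander to the left; leave it alone; origin under its centre
- hex_key: hex key, 85 mm long, 4 mm thick, a bystander to the right of the dock; leave it alone; origin under its centre
Things that resemble listed ones, but are neither listed nor needed, are in the scene too. What is shaped like the neck_tray but yellow is not meant.

How it is judged (in metres and radians):
On the way, in this order (a step that is already met when the one before it is completed fails the run):
1. a fingertip holds the flap open while the tray still stands in front of it (value of joint flap above 0.4 rad and contact force between the fingers and flap above 0.3 N and x of neck_tray in the frame of dock_home below -0.11 m), for 0.1 s.
2. the tray is well under the flap while a fingertip still holds the flap open (value of joint flap above 0.3 rad and contact force between the fingers and flap above 0.3 N and x of neck_tray in the frame of dock_home above -0.07 m), for 0.05 s.
At the end, for the whole second after the job is handed in: The tray lies flat between the rails at rest, within 5 mm of the back stop, and the flap is shut again (angle under 0.06) with its lip behind the tray (x of neck_tray in the frame of dock_home between -0.005 and 0.004 m and horizontal distance between neck_tray and dock_home below 0.008 m and angle between the x axis of neck_tray and the x axis of dock, either way round below 0.06 rad and angle between neck_tray's own z axis and vertical below 0.03 rad and z of neck_tray in the frame of dock_home below 0.003 m and value of joint flap below 0.06 rad and linear speed of neck_tray below 0.01 m/s); the robot touches nothing.
It fails at once if the tray is lifted (more than 12 mm) or tipped (z of neck_tray in the frame of dock_home above 0.012 m or angle between neck_tray's own z axis and vertical above 0.15 rad).
It fails at once if a bystander is moved more than 15 mm (distance of any of check_weight, ink_bottle, cap, hex_key from where it was at the start of the episode above 0.015 m).
It also fails if it takes over 35 s, if anything falls off the work surface, if the arm or the gripper's body presses on something with over 40 N, if the wrist force passes 120 N, or if a joint passes its speed limit or range.

## Robot

A 6-joint arm with a two-finger parallel gripper is mounted at the origin on a cart in front of the work surface, level with it; the furniture and walls round the work are solid. World frame = base frame: x ahead of the robot, y to its left, z up, the work surface at z = 0. Lengths are in mm, angles in rad, forces in N, time in s.
With the tool pointing down it reaches from about 300 to 775 mm from the base axis. Payload 14.6 kg.
Tool frame: the origin (TCP) lies between the finger pads; the fingertips stand 8 mm ahead of it and the grasp point (between the pads) lies 11 mm behind it; z points along the fingers, y is the direction in which the jaws open and shut (so a half turn about z gives the same grasp; the last joint's range is limited). The gripper opens to 94 mm and grips with 3 to 60 N. Pads are 16 mm wide; open, the fingers measure 119 mm over their backs; the gripper's body (75 mm by 177 mm) begins 78 mm behind the grasp point.
Start: joints at [1.161, 0.3, 1.521, -0, 1.321, -0.067], TCP at [184.866, 517.99, 213.446] pointing down, gripper open.
Joint ranges: [-3.03, 3.03], [-0.79, 2.21], [0.23, 2.52], [-1.04, 4.18], [0, 3.07], [-2.55, 2.55]. Speed limits (rad/s): [2.22, 2.22, 2.57, 3.14, 3.14, 3.14].

## Interface

Orientations are given as [roll, pitch, yaw] about the fixed x, y, z axes, in that order (R = Rz(yaw) Ry(pitch) Rx(roll)).
In Python, from cell import manip, cams, models gives the robot as it stands. The module is installed in compiled form; this text tells all that it offers.
- The arm moves only by the shell command python3 -m pendant 'ROWS' [OPENING] [FORCE]. ROWS is JSON, a list that holds one entry, the list of rows, each a list of 4 numbers: the shift along the tool's x, y, z in cm, then the turn about the tool's z in rad. In form: [[[x, y, z, roll], ...]]. A call has 1 to 5 rows; each row is the pose to reach, as a shift and turn from the pose commanded when the call began, along the tool's axes at that moment; what a row does not reach only later rows make up. A row lasts 1/10 s, in which the tool goes at most 50 mm and 8.59 degrees, less where a joint would pass 70% of its speed; a pose out of reach is approached as far as the arm can. A call with a gripper value outside its range is refused whole. OPENING is the opening, from -1 (shut) to 1 (fully open), so that 0 is half open, set as the call begins (- or left out, the last holds). The fingers move at their own pace and stop on an object; FORCE is the grip in N (left out, the last holds). Time passes only in rows, so rows that repeat a pose let the fingers close. It gives the time, the measured TCP pose, the force and the opening at its end, in the units of the state.
- manip.read_state(): the state, without advancing time (a new reading comes with each control period).
- cams.camera(name): name is "side" or "top" or "wrist"; returns a dict with "frame" (400x640x3 uint8, red, green, blue), "K" (3x3 intrinsics, pixels), "pose" (4x4, takes a point from camera to world coordinates). Camera axes: x right, y down, z forward; pixel columns grow to the right and rows downward; lengths in mm; the calibration is good to about 2 mm. A picture is of the moment at which its call begins. There is no depth.
- manip.sign_off(): hands the job in, once; it reports no verdict.
Trained networks look in the newest picture that a camera, given by its name, has taken for a name from the list of things; names that differ only in an ending like _2 or _b are one class to them, and where a whole thing is asked for, a point or a joint stands for the part that bears it (a point fixed in the world has none). Each returns a list of dicts, best first, with "score" (0 to 1); they miss things now and then, are a little off and sometimes report something else, mostly with a low value. They report only what shows in the picture. A call takes as long as a camera call. They do not tell look-alikes from the thing itself.
- models.regions_of(camera, name): "pixels" (400x640 bool, what is visible of it) and "point" ([column, row] in pixels, amid what is visible of it).
The state is a dict: "clock": time; "joints": joint angles; "qd": joint speeds; "effort": joint torques, N m; "eef_pos": TCP position; "eef_rot": TCP orientation; "wrist_force": force on the tool from outside, world axes, zero at the start; "moment": the same for the moment, N m; "finger_gap": finger opening in mm.
Only numpy, scipy, OpenCV 4.12 (cv2) and the standard library are available. Lean on these libraries where they do the work, as an engineer would, in place of code of your own. Each camera call takes 0.05 s, during which the arm holds its last target.

## Working session

There is one attempt and no reset: what is moved stays moved. The work goes in short steps, Python scripts to look and compute and a shell command to move; the robot and the scene stay as the last step left them, time stands still between calls to the robot, and variables do not carry over. Pictures are saved under pics/ and viewed, and the job is handed in when it is done.

```bash
mkdir -p pics; ls; python3 - <<'E'
from cell import manip,cams,models
import cv2,numpy as np
s=manip.read_state(); print({k:np.round(v,3).tolist() for k,v in s.items()})
for n in("top","side"):
    c=cams.camera(n); cv2.imwrite(f"pics/{n}0.png",c["frame"][:,:,::-1]); print(n,c["K"].round(1).tolist(),c["pose"].round(3).tolist())
    for t in("dock","neck_tray","paddle","lip","flap","check_weight","ink_bottle","cap","hex_key"):
        try:
            for r in models.regions_of(n,t)[:3]: print(n,t,round(r["score"],2),r["point"],r["pixels"].sum())
        except Exception as e: print(t,e)
E
```

```text
pics
{'clock': 0.0, 'joints': [1.161, 0.3, 1.522, -0.0, 1.321, -0.067], 'qd': [-0.001, 0.001, -0.0, -0.0, 0.001, 0.001], 'effort': [-0.001, -53.181, -35.273, 0.071, 0.024, -0.0], 'eef_pos': [184.76, 517.758, 212.869], 'eef_rot': [-3.14, -0.0, 2.799], 'wrist_force': [-0.042, 0.263, 0.343], 'moment': [-0.006, -0.005, 0.033], 'finger_gap': 93.849}
top [[404.7, 0.0, 322.4], [0.0, 404.7, 202.5], [0.0, 0.0, 1.0]] [[0.02, -0.997, 0.08, 454.204], [-1.0, -0.02, 0.003, 74.917], [-0.002, -0.081, -0.997, 1062.753], [0.0, 0.0, 0.0, 1.0]]
top dock 0.72 [389.1, 216.5] 2433
top dock 0.6 [372.5, 189.3] 7350
top neck_tray 0.9 [278.1, 242.7] 2500
top neck_tray 0.83 [389.6, 218.2] 2446
top paddle 0.83 [353.3, 200.0] 1622
top lip 0.72 [349.9, 195.0] 1690
top flap 0.87 [354.5, 199.6] 1601
top check_weight 0.43 [331.4, 161.4] 111
top ink_bottle 0.78 [215.8, 208.5] 319
top cap 0.57 [215.0, 257.0] 128
top hex_key 0.44 [435.1, 166.1] 76
side [[366.5, 0.0, 318.7], [0.0, 366.5, 197.7], [0.0, 0.0, 1.0]] [[-1.0, 0.002, 0.023, 516.677], [-0.019, 0.479, -0.878, 829.508], [-0.013, -0.878, -0.479, 453.673], [0.0, 0.0, 0.0, 1.0]]
side neck_tray 0.84 [368.6, 236.2] 2860
side neck_tray 0.71 [328.3, 172.7] 894
side paddle 0.84 [311.8, 185.4] 547
side lip 0.73 [309.1, 185.1] 795
side flap 0.8 [310.7, 180.8] 660
side check_weight 0.48 [273.9, 202.7] 175
side check_weight 0.23 [302.8, 186.8] 3524
side ink_bottle 0.61 [328.0, 275.5] 1141
side hex_key 0.3 [312.2, 182.3] 729
```

View pics/top0.png

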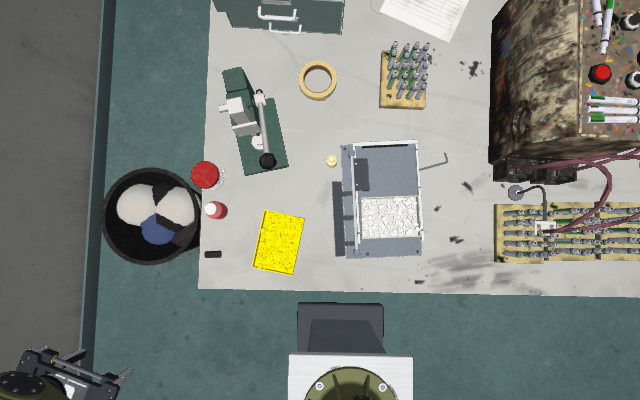

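View pics/side0.png

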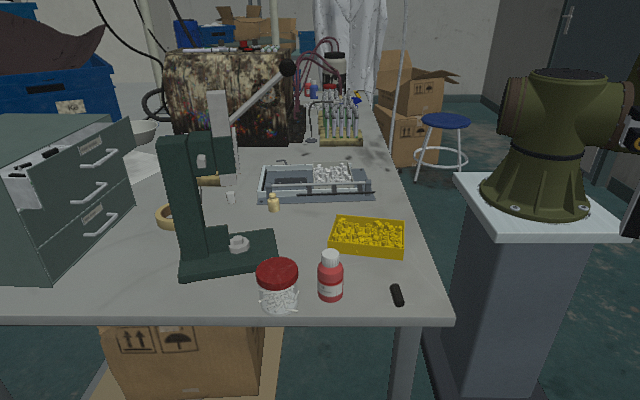

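```bash
python3 - <<'E'
import cv2
a=cv2.imread("pics/top0.png")[130:290,310:470]; cv2.imwrite("pics/top0c.png",cv2.resize(a,None,fx=3.75,fy=3.75,interpolation=cv2.INTER_CUBIC))
a=cv2.imread("pics/side0.png")[130:230,220:420]; cv2.imwrite("pics/side0c.png",cv2.resize(a,None,fx=4,fy=4,interpolation=cv2.INTER_CUBIC))
E
```

```text
(no output)
```

View pics/top0c.png

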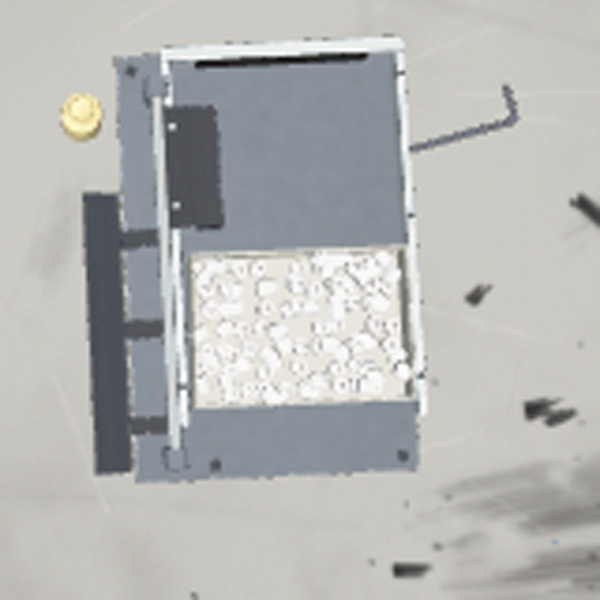

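View pics/side0c.png

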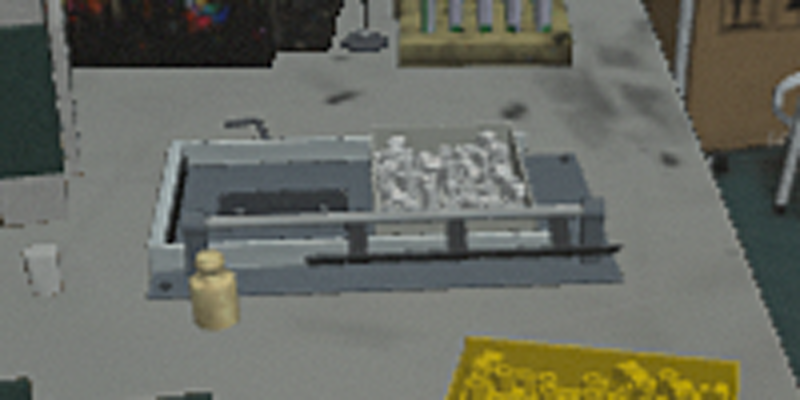

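```bash
cat > h.py <<'E'
import numpy as np
from scipy.optimize import least_squares
def proj(c,P):
    T=np.linalg.inv(c["pose"]); q=(T[:3,:3]@np.atleast_2d(P).T).T+T[:3,3]
    u=(c["K"]@q.T).T; return u[:,:2]/u[:,2:]
def d2w(p,P):
    P=np.atleast_2d(np.array(P,float)); c,s=np.cos(p[2]),np.sin(p[2])
    return np.c_[p[0]+c*P[:,0]-s*P[:,1],p[1]+s*P[:,0]+c*P[:,1],P[:,2]]
E
python3 - <<'E'
from h import *; from cell import cams,manip
import cv2
c=cams.camera("top"); s=cams.camera("side")
o=np.array([310,130]);f=3.75
T=[((-175,25,3),(135,482)),((-175,-171,3),(417,471)),((125,25,3),(114,57)),((-3,-40,41),(223,228)),((80,-40,41),(218,107)),((-166,54,43),(95,475)),((24,54,43),(83,193)),((24,29,26),(118,193)),((-166,29,26),(132,470))]
S=[((125,25,3),(148,298)),((-175,25,3),(622,281)),((24,54,43),(306,262)),((-166,54,43),(622,246))]
A=[a for a,_ in T]; a2=np.array([b for _,b in T])/f+o-0.37
B=[a for a,_ in S]; b2=np.array([b for _,b in S])/4+[220,130]-0.37
fun=lambda p:np.r_[(proj(c,d2w(p,A))-a2).ravel(),(proj(s,d2w(p,B))-b2).ravel()]
r=least_squares(fun,[400,0,0.03],loss="soft_l1",x_scale=[10,10,.05]); print(r.x); print(r.fun.reshape(-1,2).round(1).tolist())
r1=least_squares(lambda p:(proj(c,d2w(p,A))-a2).ravel(),r.x,x_scale=[10,10,.05]);print(r1.x)
p=r.x
np.save("dock.npy",p)
# tray top rim corners z31: near left (193,408), near right(412,400), far left(190,250), far right (403,245)
def inv(uv,z):
    R=c["pose"]; d=R[:3,:3]@np.linalg.inv(c["K"])@[*uv,1]; t=(z-R[2,3])/d[2]; w=R[:3,3]+t*d
    co,si=np.cos(p[2]),np.sin(p[2]); x,y=w[:2]-p[:2]; return co*x+si*y,-si*x+co*y
for q in [(193,408),(412,400),(190,250),(405,245)]: print(np.round(inv(np.array(q)/f+o-.37,31),1))
print("target finger pts world", d2w(p,[(-146,31,0),(-146,-75,0),(-146,-22,0),(0,-22,0)]).round(1).tolist())
print(manip.read_state()["eef_rot"])
# overlay
img=cv2.imread("pics/top0.png"); crop=cv2.resize(img[130:290,310:470],None,fx=3.75,fy=3.75,interpolation=cv2.INTER_CUBIC)
for P in A+[(-158,0,48),(94,0,48),(0,0,40),(-54,-90,31)]:
    u=(proj(c,d2w(p,[P]))[0]-o+.37)*f; cv2.circle(crop,tuple(int(v) for v in u),3,(0,0,255),1)
cv2.imwrite("pics/ov.png",crop)
E
```

```text
[5.71004242e+02 1.01178310e+00 6.33733891e-02]
[[0.1, 0.4], [0.3, 0.1], [0.3, 0.1], [-0.1, -0.3], [-0.5, -0.3], [-0.1, 0.1], [-0.3, -0.1], [-0.1, 0.4], [-0.3, 0.6], [-0.4, -0.4], [0.2, -0.1], [-0.3, -1.4], [-0.4, 0.1]]
[5.71288836e+02 7.69494061e-01 6.16590501e-02]
[-124.3  -14.8]
[-125.3 -163.2]
[-16.9 -18.2]
[ -19.8 -165. ]
target finger pts world [[423.3, 22.7, 0.0], [430.0, -83.1, 0.0], [426.7, -30.2, 0.0], [572.4, -20.9, 0.0]]
[-3.14156377e+00 -1.23847816e-05  2.79881218e+00]
```

View pics/ov.png

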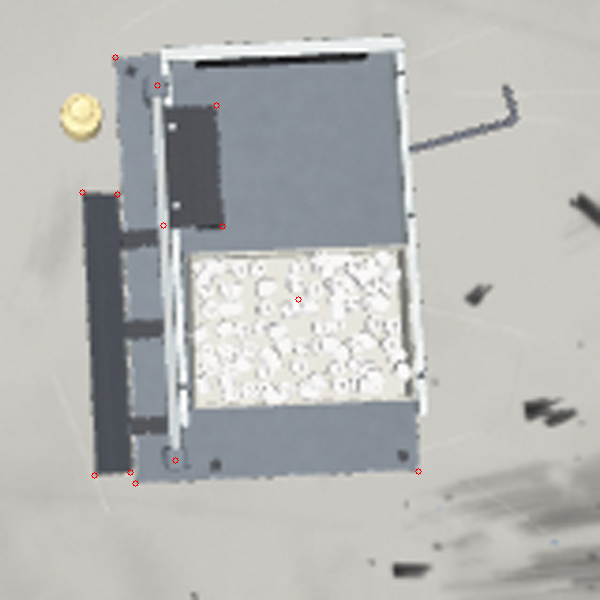

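```bash
cat >> h.py <<'E'
def go(dx,dy,z,yaw=None):
    from cell import manip
    s=manip.read_state(); p=np.load("dock.npy"); w=d2w(p,[(dx,dy,z)])[0]; e=w-s["eef_pos"]
    a=s["eef_rot"][2]; X=np.array([np.cos(a),np.sin(a)]);Y=np.array([np.sin(a),-np.cos(a)])
    r=(a-(np.pi+p[2])+np.pi)%(2*np.pi)-np.pi
    print("t %.2f"%s["clock"],"shift cm",np.round([e[:2]@X/10,e[:2]@Y/10,-e[2]/10],2),"roll",round(r,4),"force",s["wrist_force"].round(2),"rot",s["eef_rot"].round(3))
    c,si=np.cos(p[2]),np.sin(p[2]); d=s["eef_pos"][:2]-p[:2]; print("dockpos",(c*d[0]+si*d[1]).round(1),(-si*d[0]+c*d[1]).round(1),s["eef_pos"][2].round(1),"gap",s["finger_gap"])
E
python3 -c "
from h import *; go(-147,-19,213)"
```

```text
t 1.10 shift cm [-4.099e+01 -4.326e+01  4.000e-02] roll -0.4062 force [-0.1  -0.07  0.55] rot [-3.142 -0.     2.799]
dockpos -352.6 540.4 213.4 gap 94.28869140879307
```

```bash
python3 -m pendant '[[[-3.4,-3.6,0,-0.04],[-6.8,-7.2,0,-0.08],[-10.2,-10.8,0,-0.12],[-13.6,-14.4,0,-0.16],[-17,-18,0,-0.2]]]' 1; python3 -c "
from h import *; go(-147,-19,213)"
```

```text
clock: 1.6
eef_pos: [284.7, 289.6, 213.6]
eef_rot: [3.141, 0.0, 3.001]
wrist_force: [1.3, 0.4, 0.8]
finger_gap: 94.0
t 1.60 shift cm [-18.38 -29.4    0.06] roll -0.204 force [1.35 0.44 0.84] rot [3.141 0.    3.001]
dockpos -267.4 306.1 213.6 gap 93.9628085108737
```

```bash
python3 -m pendant '[[[-2.6,-4.2,0,-0.04],[-5.2,-8.4,0,-0.08],[-7.8,-12.6,0,-0.12],[-10.4,-16.8,0,-0.16],[-13,-21,0,-0.2]]]'; python3 -c "
from h import *; go(-147,-19,120)"
```

```text
clock: 2.1
eef_pos: [383.7, 62.9, 213.8]
eef_rot: [3.142, 0.001, -3.083]
wrist_force: [1.7, 1.0, -0.3]
finger_gap: 94.1
t 2.10 shift cm [-3.65 -9.25  9.38] roll -0.0046 force [ 1.72  1.04 -0.33] rot [ 3.142e+00  1.000e-03 -3.083e+00]
dockpos -183.0 73.7 213.8 gap 94.09407853354023
```

```bash
python3 -m pendant '[[[-1.8,-4.6,0,-0.005],[-3.65,-9.25,0,-0.005],[-3.65,-9.25,4.5,-0.005],[-3.65,-9.25,9.0,-0.005],[-3.65,-9.25,9.0,-0.005]]]'; python3 - <<'E'
from h import *; go(-147,-19,60)
from cell import cams; import cv2
for n in("wrist","side","top"): cv2.imwrite(f"pics/{n}1.png",cams.camera(n)["frame"][:,:,::-1])
a=cv2.imread("pics/side1.png")[100:230,220:420]; cv2.imwrite("pics/side1c.png",cv2.resize(a,None,fx=4,fy=4,interpolation=cv2.INTER_CUBIC))
E
```

```text
clock: 2.6
eef_pos: [422.4, -25.3, 119.5]
eef_rot: [3.14, -0.008, -3.08]
wrist_force: [-0.1, 0.3, 0.9]
finger_gap: 94.2
t 2.60 shift cm [-0.3  -0.22  5.95] roll -0.002 force [-0.12  0.26  0.86] rot [ 3.14  -0.008 -3.08 ]
dockpos -150.0 -16.8 119.5 gap 94.18707511573591
```

View pics/wrist1.png

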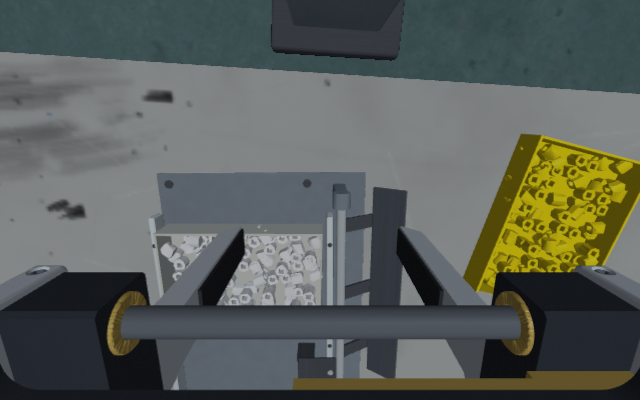

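View pics/side1c.png

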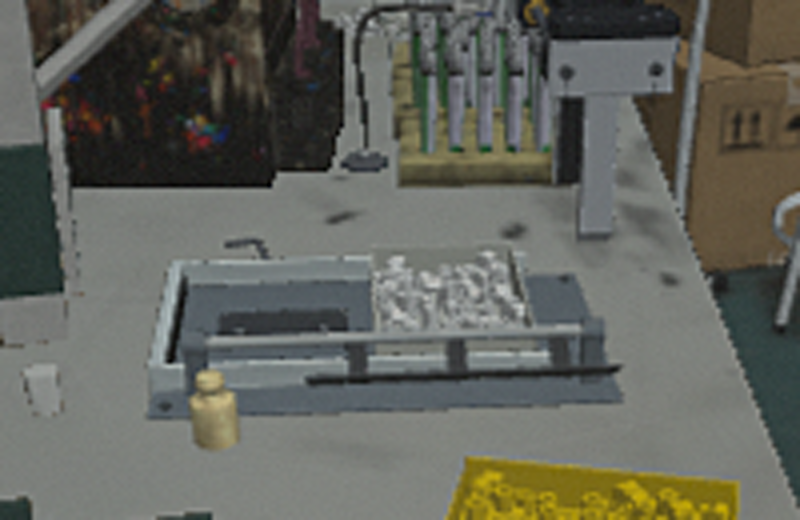

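The wrist view shows the pale tray on the channel side and the paddle strip at about (388,280), with the right finger over the channel and the left one heading to the paddle. The side view agrees.

```bash
python3 -m pendant '[[[-0.1,-0.2,3,-0.002],[-0.1,-0.2,6,-0.002],[-0.1,-0.2,6,-0.002]]]'; python3 - <<'E'
from h import *; go(-148,-19,40)
from cell import cams; import cv2
for n in("wrist","side","top"): cv2.imwrite(f"pics/{n}2.png",cams.camera(n)["frame"][:,:,::-1])
a=cv2.imread("pics/side2.png")[100:230,220:420]; cv2.imwrite("pics/side2c.png",cv2.resize(a,None,fx=4,fy=4,interpolation=cv2.INTER_CUBIC))
E
```

```text
clock: 3.05
eef_pos: [425.7, -26.9, 63.1]
eef_rot: [3.141, -0.002, -3.077]
wrist_force: [-0.1, 0.5, 0.2]
finger_gap: 94.0
t 3.05 shift cm [ 0.13 -0.03  2.31] roll 0.0015 force [-0.12  0.53  0.2 ] rot [ 3.141e+00 -2.000e-03 -3.077e+00]
dockpos -146.7 -18.7 63.1 gap 94.04712233069557
```

View pics/wrist2.png

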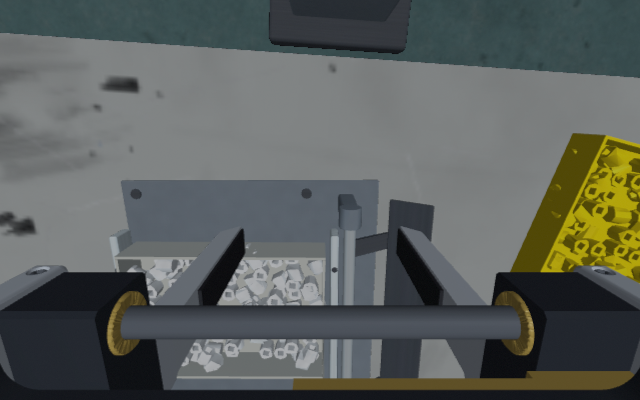

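View pics/side2c.png

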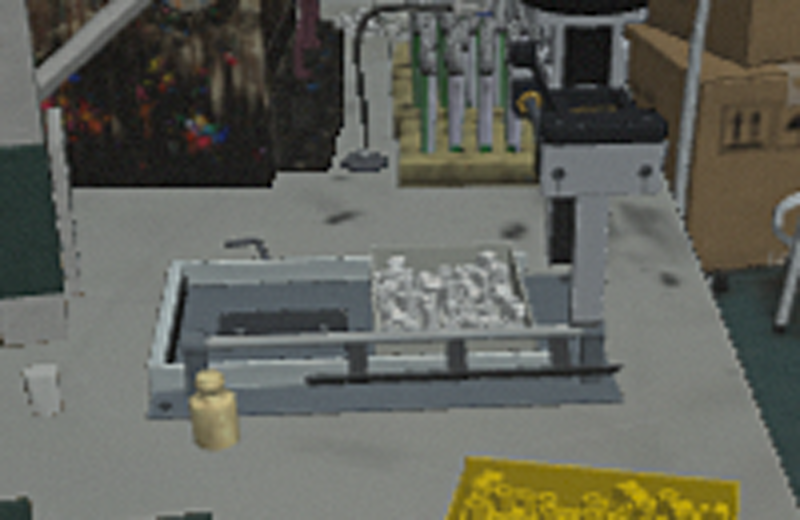

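```bash
python3 -m pendant '[[[0,0,1.5,0],[0,0,2.4,0],[0,0,3.0,0],[0,0,3.0,0]]]'; python3 - <<'E'
from h import *; go(-147,-19,20)
from cell import cams; import cv2
for n in("side","top"): cv2.imwrite(f"pics/{n}3.png",cams.camera(n)["frame"][:,:,::-1])
a=cv2.imread("pics/side3.png")[100:230,220:420]; cv2.imwrite("pics/side3c.png",cv2.resize(a,None,fx=4,fy=4,interpolation=cv2.INTER_CUBIC))
E
```

```text
clock: 3.6
eef_pos: [426.7, -27.6, 33.9]
eef_rot: [-3.141, 0.001, -3.077]
wrist_force: [-0.2, -2.3, 3.6]
finger_gap: 93.7
t 3.60 shift cm [0.12 0.04 1.39] roll 0.001 force [-0.24 -2.32  3.58] rot [-3.141e+00  1.000e-03 -3.077e+00]
dockpos -145.8 -19.4 33.9 gap 93.72473970438726
```

View pics/side3c.png

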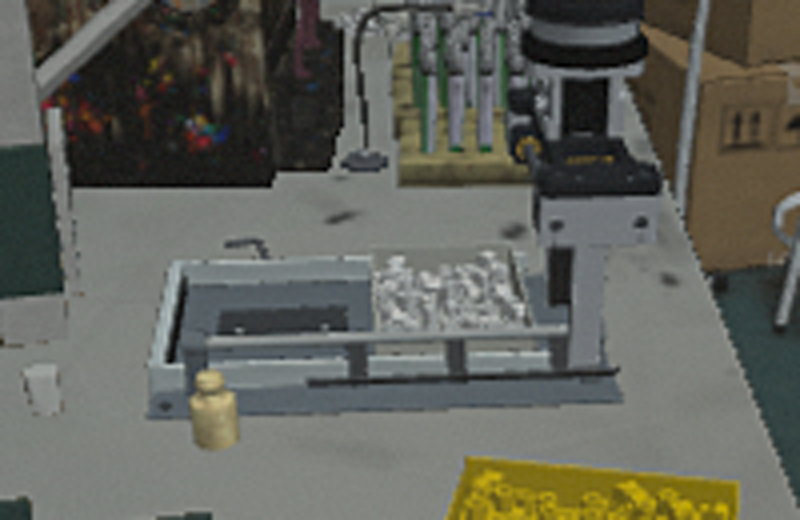

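Contact on the paddle has begun (3.6 N). I'll press on to the open height.

```bash
python3 -m pendant '[[[0,0,0.5,0],[0,0,1.0,0],[0,0,1.4,0],[0,0,1.4,0],[0,0,1.4,0]]]'; python3 - <<'E'
from h import *; go(-126,-19,20)
from cell import cams; import cv2
for n in("side","top"): cv2.imwrite(f"pics/{n}4.png",cams.camera(n)["frame"][:,:,::-1])
a=cv2.imread("pics/side4.png")[100:230,220:420]; cv2.imwrite("pics/side4c.png",cv2.resize(a,None,fx=4,fy=4,interpolation=cv2.INTER_CUBIC))
E
```

```text
clock: 4.2
eef_pos: [428.1, -31.8, 23.2]
eef_rot: [-3.133, 0.004, -3.075]
wrist_force: [-21.5, -52.7, 59.2]
finger_gap: 93.6
t 4.20 shift cm [-1.87  0.47  0.32] roll 0.0033 force [-21.53 -52.65  59.22] rot [-3.133  0.004 -3.075]
dockpos -144.7 -23.7 23.2 gap 93.64663714941913
```

View pics/side4c.png

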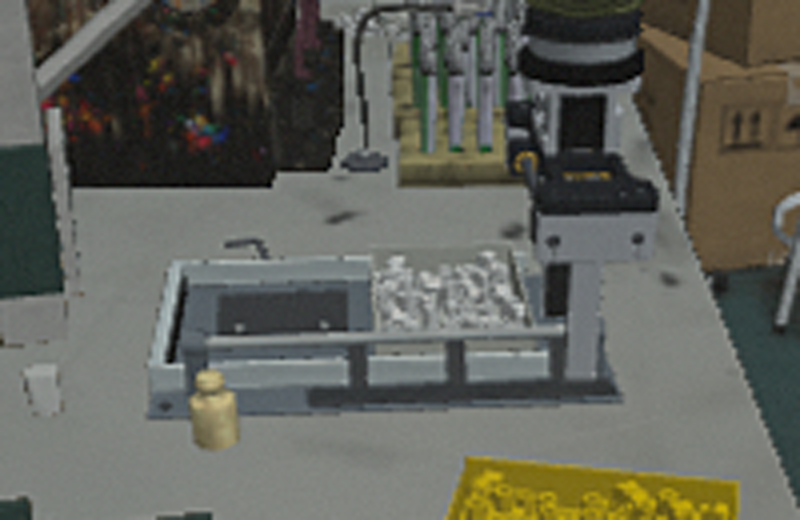

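```bash
python3 - <<'E'
from h import *; from cell import manip
s=manip.read_state(); F=s["wrist_force"];M=s["moment"]*1000
print(F,M,s["effort"])
p=np.load("dock.npy")
# line of action relative to unknown reference (try tcp)
r0=np.cross(F,M)/(F@F)
for t in np.linspace(-150,150,13):
    r=r0+t*F/np.linalg.norm(F); print(r.round(0))
E
python3 - <<'E'
import cv2
a=cv2.imread("pics/top4.png")[130:290,310:470]; cv2.imwrite("pics/top4c.png",cv2.resize(a,None,fx=3.75,fy=3.75,interpolation=cv2.INTER_CUBIC))
E
```

```text
[-19.7037113  -53.41270817  59.6136201 ] [-7725.15172616  4290.2995792   1080.86404207] [ 22.15516627 -21.10603094 -15.17659307   9.62670386  -3.8908723
   1.15493663]
[ -10.   33. -182.]
[ -16.   16. -164.]
[ -22.    0. -145.]
[ -28.  -16. -127.]
[ -34.  -32. -109.]
[-40. -48. -91.]
[-46. -65. -73.]
[-52. -81. -55.]
[-58. -97. -37.]
[ -64. -113.  -19.]
[ -70. -129.   -1.]
[ -76. -146.   17.]
[ -82. -162.   35.]
```

View pics/top4c.png

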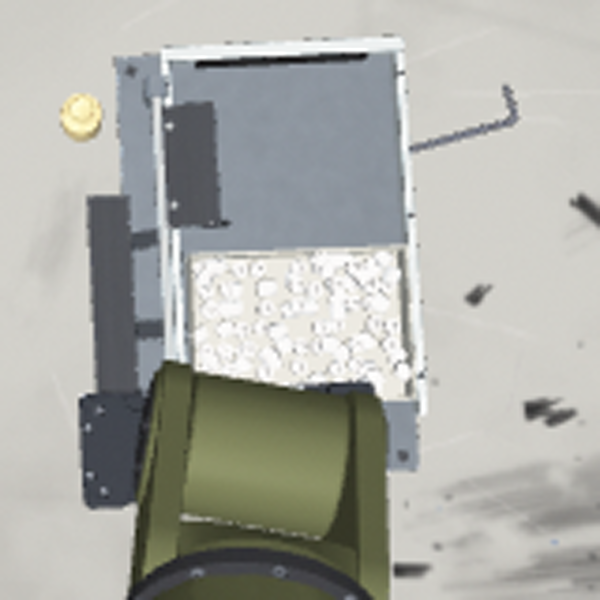

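```bash
python3 - <<'E'
from h import *; from cell import cams,manip
import cv2
s=manip.read_state(); c=cams.camera("side"); p=np.load("dock.npy")
def pad(th,P): # shut point rotated about x axis at (y0,z40), left goes down
    y,z=P[1],P[2]-40; cs,sn=np.cos(th),np.sin(th); return (P[0],y*cs+z*sn,40-y*sn+z*cs)
img=cv2.imread("pics/side4.png"); f=6; o=np.array([280,150]); crop=cv2.resize(img[150:215,280:400],None,fx=f,fy=f,interpolation=cv2.INTER_CUBIC)
def draw(Ps,col):
    u=((proj(c,d2w(p,Ps))-o+.42)*f).astype(int); cv2.polylines(crop,[u.reshape(-1,1,2)],True,col,1)
for th,col in((0.45,(0,255,0)),(0.55,(0,255,255)),(0.65,(0,0,255))):
    Q=[pad(th,P) for P in [(-166,29,26),(24,29,26),(24,54,43),(-166,54,43)]]; print(th,np.round(Q[0],1),np.round(Q[3],1)); draw(Q,col)
q=s["eef_pos"]; d=q[:2]-p[:2]; co,si=np.cos(p[2]),np.sin(p[2]); dx,dy=co*d[0]+si*d[1],-si*d[0]+co*d[1]
z=q[2]-8; print(dx,dy,z)
draw([(dx-8,dy+47,z),(dx+8,dy+47,z),(dx+8,dy+59.5,z),(dx-8,dy+59.5,z)],(255,0,255))
cv2.imwrite("pics/ov4.png",crop)
E
```

```text
0.45 [-166.    20.    14.8] [-166.    49.9   19.2]
0.55 [-166.    17.4   12.9] [-166.    47.6   14.3]
0.65 [-166.    14.6   11.3] [-166.    44.8    9.7]
-144.70044629447753 -23.704943165734157 15.267542617077712
```

View pics/ov4.png

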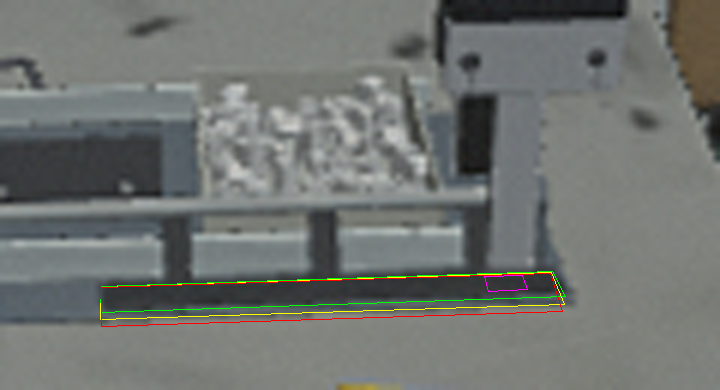

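The force (59 N up, 53 N to the right) is far above the spring's. In the picture the finger seems to stand to the right of the paddle's inner edge, so I'm backing off and re-measuring.

```bash
python3 -m pendant '[[[0,0,-0.5,0],[0,0,-1.0,0],[0,0,-2,0],[0,0,-3,0],[0,0,-3,0]]]'; python3 - <<'E'
from h import *; go(-147,-19,60)
from cell import cams,models,manip; import cv2
p=np.load("dock.npy")
q=manip.read_state()["eef_pos"]; d=q[:2]-p[:2]; co,si=np.cos(p[2]),np.sin(p[2]); dx,dy=co*d[0]+si*d[1],-si*d[0]+co*d[1]; z=q[2]-8
for n,o,f in(("side",(300,110),6),("wrist",(0,0),1.2)):
    c=cams.camera(n); img=c["frame"][:,:,::-1].copy(); o=np.array(o)
    crop=img[110:210,300:420] if n=="side" else img
    crop=cv2.resize(crop,None,fx=f,fy=f,interpolation=cv2.INTER_CUBIC)
    def draw(Ps,col):
        u=((proj(c,d2w(p,Ps))-o+.4)*f).astype(int); cv2.polylines(crop,[u.reshape(-1,1,2)],True,col,1)
    for sg in(1,-1): draw([(dx-8,dy+sg*47,z),(dx+8,dy+sg*47,z),(dx+8,dy+sg*59.5,z),(dx-8,dy+sg*59.5,z)],(255,0,255))
    draw([(-166,29,26),(24,29,26),(24,54,43),(-166,54,43)],(0,255,0))
    draw([(-175,25,3),(-175,-171,3)],(0,255,255))
    cv2.imwrite(f"pics/{n}5.png",crop)
E
```

```text
clock: 4.85
eef_pos: [426.8, -27.1, 50.7]
eef_rot: [-3.141, 0.002, -3.077]
wrist_force: [-0.8, 0.1, -0.8]
finger_gap: 94.3
t 4.85 shift cm [ 0.13 -0.01 -0.93] roll 0.0011 force [-0.84  0.11 -0.81] rot [-3.141e+00  2.000e-03 -3.077e+00]
dockpos -145.7 -18.9 50.7 gap 94.34193800664647
```

View pics/side5.png

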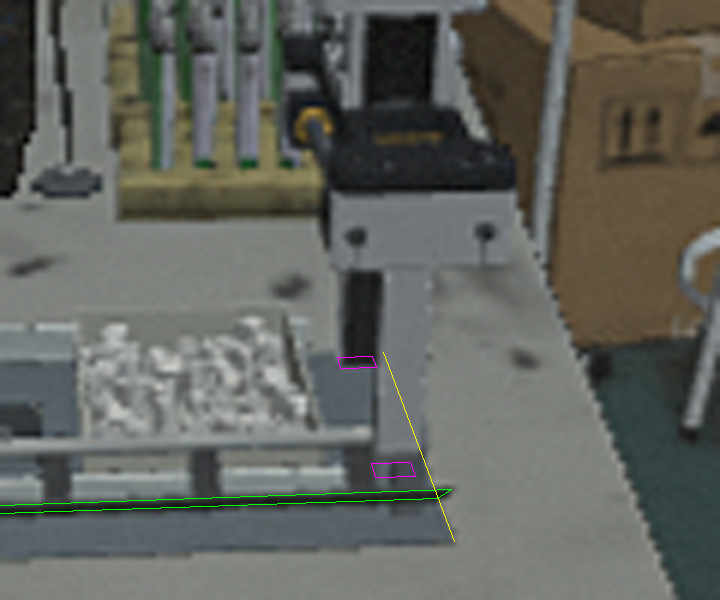

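View pics/wrist5.png

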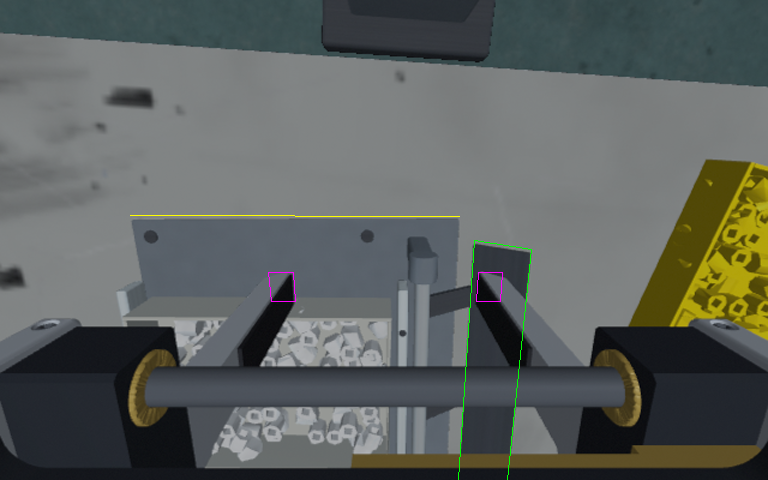

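The wrist view shows all the overlays matching. The finger back ends in a bevel, so the contact tip is the pad side, which sits about 47–52 mm from centre. At y ≈ 28 it slid off the paddle's inner edge (y 29). I'll move the tool about 9 mm left and press again.

```bash
python3 -m pendant '[[[0.1,0.5,-1,0],[0.1,0.9,-1,0],[0.1,0.9,1,0],[0.1,0.9,1,0]]]'; python3 - <<'E'
from h import *; go(-147,-10,20)
from cell import cams,models,manip; import cv2
c=cams.camera("wrist"); cv2.imwrite("pics/wrist6.png",c["frame"][100:300,220:480,::-1].repeat(3,0).repeat(3,1))
E
```

```text
clock: 5.35
eef_pos: [424.2, -18.0, 38.5]
eef_rot: [3.141, -0.001, -3.077]
wrist_force: [-0.4, 0.3, 1.9]
finger_gap: 93.9
t 5.35 shift cm [-0.08 -0.03  1.85] roll 0.0011 force [-0.37  0.27  1.85] rot [ 3.141e+00 -1.000e-03 -3.077e+00]
dockpos -147.8 -9.7 38.5 gap 93.89512160806716
```

View pics/wrist6.png

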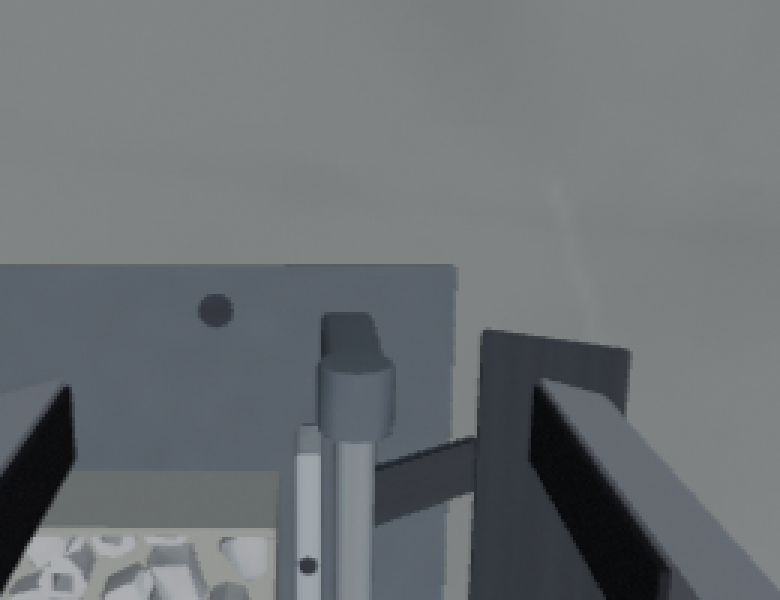

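The fingertip (540,385) now stands mid-paddle, with the paddle spanning columns 480–630. I'll press gently.

```bash
python3 -m pendant '[[[0,0,0.4,0],[0,0,0.8,0],[0,0,1.0,0],[0,0,1.0,0]]]';python3 -c "
from h import *; go(-147,-10,20)"
```

```text
clock: 5.8
eef_pos: [424.8, -20.0, 30.2]
eef_rot: [-3.139, 0.0, -3.076]
wrist_force: [-5.4, -19.7, 12.2]
finger_gap: 93.6
t 5.80 shift cm [-0.02  0.17  1.02] roll 0.0018 force [ -5.36 -19.68  12.24] rot [-3.139  0.    -3.076]
dockpos -147.2 -11.7 30.2 gap 93.6311133808939
```

```bash
python3 - <<'E'
from h import *
from cell import cams,models,manip; import cv2
s=manip.read_state();F=s["wrist_force"];M=s["moment"]*1000; r0=np.cross(F,M)/(F@F)
for t in range(-200,201,40): print((r0+t*F/np.linalg.norm(F)).round(0))
c=cams.camera("wrist"); cv2.imwrite("pics/wrist7.png",c["frame"][100:300,220:480,::-1].repeat(3,0).repeat(3,1))
c=cams.camera("side"); cv2.imwrite("pics/side7.png",cv2.resize(c["frame"][120:220,290:400,::-1],None,fx=6,fy=6,interpolation=cv2.INTER_CUBIC))
E
```

```text
[  11.   98. -226.]
[   2.   65. -206.]
[  -7.   32. -185.]
[ -16.   -1. -165.]
[ -25.  -35. -144.]
[ -34.  -68. -124.]
[ -43. -101. -103.]
[ -52. -134.  -82.]
[ -61. -167.  -62.]
[ -70. -200.  -41.]
[ -79. -233.  -21.]
```

View pics/wrist7.png

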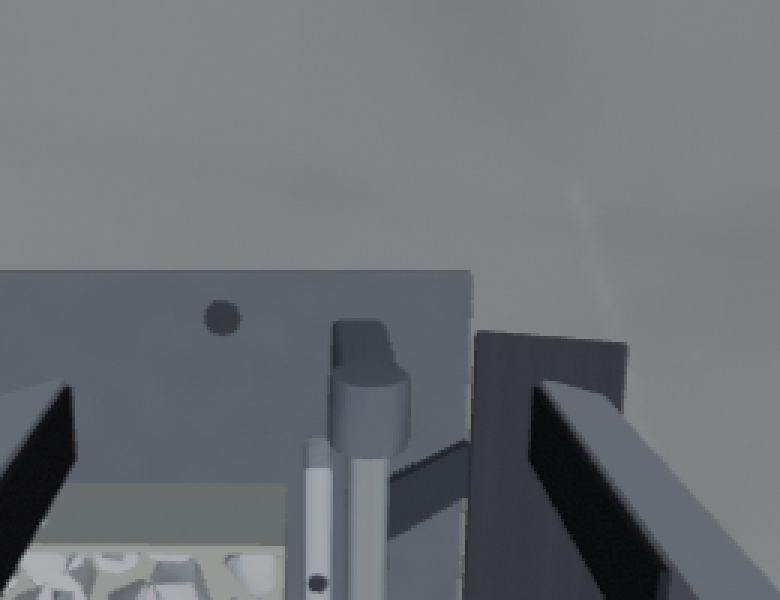

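View pics/side7.png

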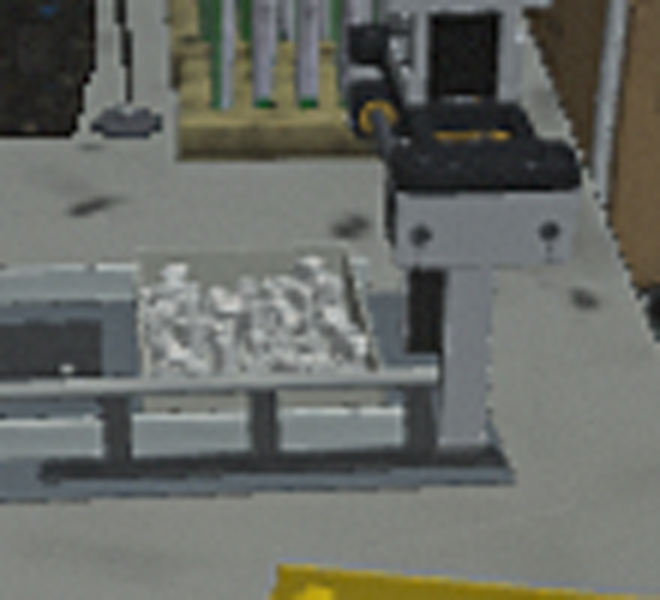

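The fingertip is on the paddle. The side force is friction: the contact point swings right as the paddle goes down, so the finger has to follow that arc.

```bash
python3 -m pendant '[[[0,-0.2,0,0],[0,-0.4,0,0],[0,-0.4,0,0]]]';python3 -c "
from h import *; go(-147,-10,20)"
```

```text
clock: 6.2
eef_pos: [424.9, -22.4, 29.7]
eef_rot: [3.142, 0.0, -3.078]
wrist_force: [-1.1, -2.4, 4.5]
finger_gap: 94.0
t 6.20 shift cm [-0.03  0.41  0.97] roll 0.0006 force [-1.14 -2.4   4.52] rot [ 3.142  0.    -3.078]
dockpos -147.3 -14.1 29.7 gap 94.0313274500731
```

Confirmed: the side force fell to 2 N. I'll follow the arc down.

```bash
python3 -m pendant '[[[0,-0.25,0.3,0],[0,-0.5,0.6,0],[0,-0.7,0.8,0],[0,-0.7,0.8,0]]]';python3 -c "
from h import *; go(-147,-10,20)"
```

```text
clock: 6.6
eef_pos: [425.3, -29.4, 21.2]
eef_rot: [3.141, 0.0, -3.078]
wrist_force: [0.0, 2.4, 3.2]
finger_gap: 94.1
t 6.60 shift cm [-0.03  1.11  0.12] roll 0.0005 force [0.04 2.35 3.21] rot [ 3.141  0.    -3.078]
dockpos -147.3 -21.1 21.2 gap 94.06047986565177
```

```bash
python3 -m pendant '[[[0,0,0.1,0],[0,0,0.15,0],[0,0,0.15,0]]]';python3 - <<'E'
from h import *; go(-135,-21,20)
from cell import cams,models,manip; import cv2
c=cams.camera("wrist"); cv2.imwrite("pics/wrist8.png",c["frame"][100:300,220:480,::-1].repeat(3,0).repeat(3,1))
c=cams.camera("side"); cv2.imwrite("pics/side8.png",cv2.resize(c["frame"][120:220,270:400,::-1],None,fx=6,fy=6,interpolation=cv2.INTER_CUBIC))
E
```

```text
clock: 6.9
eef_pos: [425.5, -29.7, 20.3]
eef_rot: [-3.141, 0.0, -3.077]
wrist_force: [-1.7, -3.9, 9.3]
finger_gap: 94.0
t 6.90 shift cm [-1.21  0.05  0.03] roll 0.0012 force [-1.66 -3.94  9.34] rot [-3.141  0.    -3.077]
dockpos -147.1 -21.5 20.3 gap 94.0243923635649
```

View pics/wrist8.png

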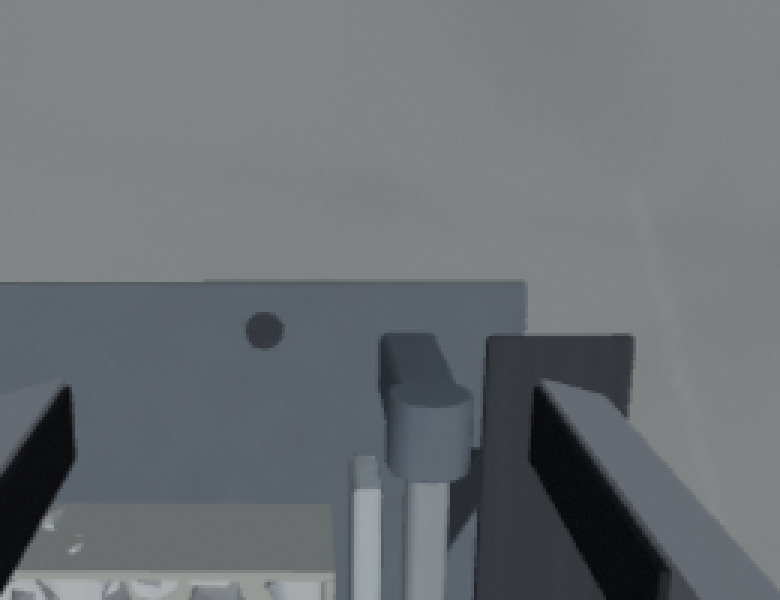

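View pics/side8.png

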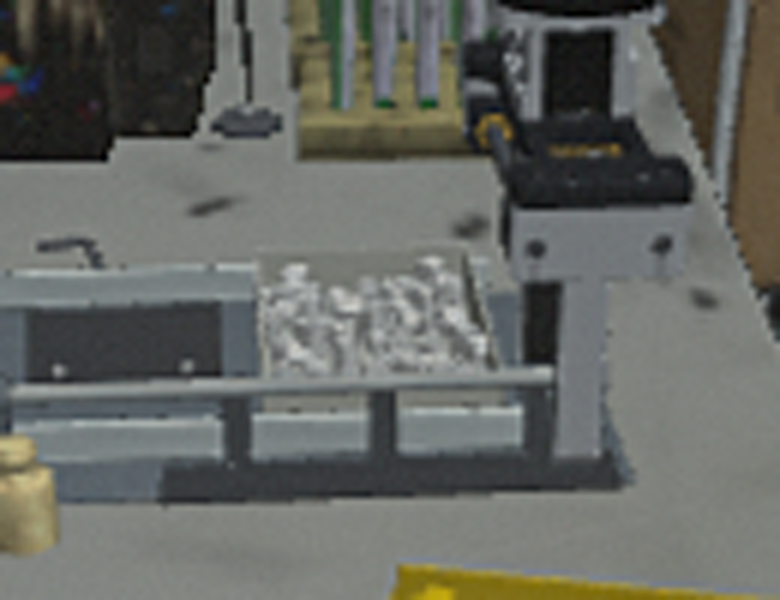

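The flap is open (its cover is raised and the paddle is level), with 9 N on the paddle. Now I push the tray.

```bash
python3 -m pendant '[[[-0.8,0,0,0],[-1.6,0,0,0],[-2.4,0,0,0],[-3.2,0,0,0],[-4,0,0,0]]]';python3 -c "
from h import *; go(0,-21,20)"
```

```text
clock: 7.5
eef_pos: [463.3, -26.6, 19.5]
eef_rot: [3.141, -0.005, -3.077]
wrist_force: [-14.0, 1.6, 13.3]
finger_gap: 93.9
t 7.50 shift cm [-10.92  -0.03  -0.05] roll 0.0009 force [-13.98   1.58  13.31] rot [ 3.141 -0.005 -3.077]
dockpos -109.2 -20.8 19.5 gap 93.91781779756762
```

```bash
python3 -m pendant '[[[-0.8,0,0,0],[-1.6,0,0,0],[-2.4,0,0,0],[-3.2,0,0,0],[-4,0,0,0]]]';python3 - <<'E'
from h import *; go(0,-21,20)
from cell import cams,models,manip; import cv2
c=cams.camera("side"); cv2.imwrite("pics/side9.png",cv2.resize(c["frame"][120:220,250:380,::-1],None,fx=6,fy=6,interpolation=cv2.INTER_CUBIC))
c=cams.camera("top"); cv2.imwrite("pics/top9.png",cv2.resize(c["frame"][130:290,310:470,::-1],None,fx=3.75,fy=3.75,interpolation=cv2.INTER_CUBIC))
E
```

```text
clock: 8.0
eef_pos: [503.5, -24.1, 19.6]
eef_rot: [3.141, -0.005, -3.077]
wrist_force: [-13.0, 0.7, 11.9]
finger_gap: 93.9
t 8.00 shift cm [-6.9  -0.03 -0.04] roll 0.0009 force [-13.04   0.72  11.93] rot [ 3.141 -0.005 -3.077]
dockpos -69.0 -20.7 19.6 gap 93.94420463265651
```

View pics/side9.png

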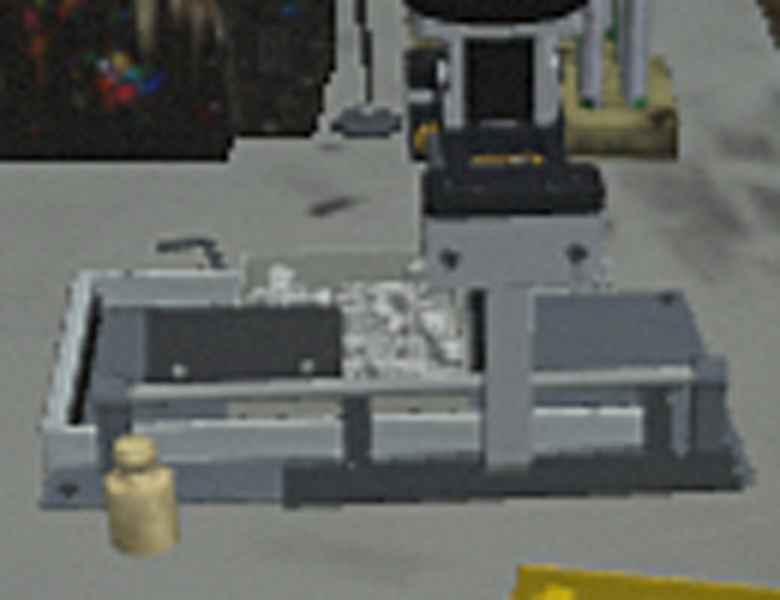

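View pics/top9.png

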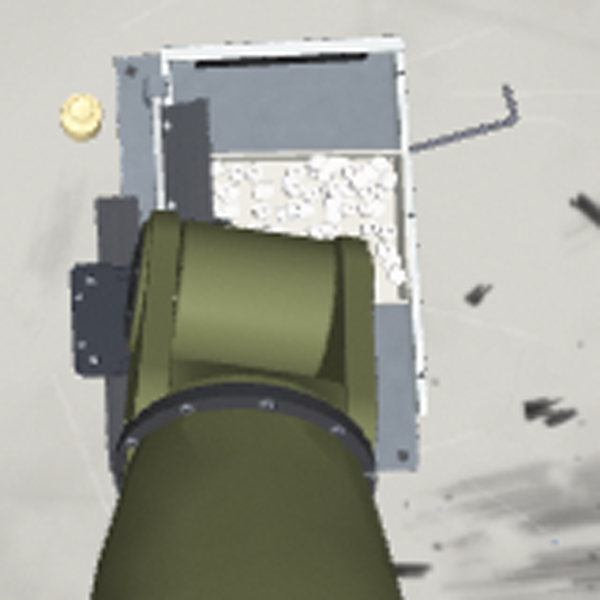

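The tray is going under the raised flap as planned, and both pictures agree. I'll continue.

```bash
python3 -m pendant '[[[-0.9,0,0,0],[-1.8,0,0,0],[-2.7,0,0,0],[-3.6,0,0,0],[-4.5,0,0,0]]]';python3 -c "
from h import *; go(0,-21,20)"; python3 -m pendant '[[[-0.4,0,0,0],[-0.8,0,0,0],[-1.2,0,0,0],[-1.6,0,0,0],[-1.6,0,0,0]]]';python3 -c "
from h import *; go(0,-21,20)"
```

```text
clock: 8.6
eef_pos: [548.7, -21.2, 19.5]
eef_rot: [3.141, -0.004, -3.077]
wrist_force: [-10.2, 0.2, 8.2]
finger_gap: 93.7
t 8.60 shift cm [-2.37 -0.02 -0.05] roll 0.001 force [-10.15   0.19   8.18] rot [ 3.141 -0.004 -3.077]
dockpos -23.7 -20.8 19.5 gap 93.66348928903123
clock: 9.1
eef_pos: [565.1, -20.2, 19.6]
eef_rot: [3.141, -0.003, -3.077]
wrist_force: [-5.7, 0.2, 5.6]
finger_gap: 94.2
t 9.10 shift cm [-0.73 -0.02 -0.04] roll 0.0011 force [-5.67  0.19  5.63] rot [ 3.141e+00 -3.000e-03 -3.077e+00]
dockpos -7.3 -20.8 19.6 gap 94.20034794648278
```

```bash
python3 -m pendant '[[[-0.2,0,0,0],[-0.4,0,0,0],[-0.6,0,0,0],[-0.7,0,0,0],[-0.7,0,0,0]]]';python3 - <<'E'
from h import *; go(0,-21,20)
from cell import cams,models,manip; import cv2
c=cams.camera("side"); cv2.imwrite("pics/side10.png",cv2.resize(c["frame"][120:220,250:380,::-1],None,fx=6,fy=6,interpolation=cv2.INTER_CUBIC))
c=cams.camera("top"); cv2.imwrite("pics/top10.png",cv2.resize(c["frame"][130:290,310:470,::-1],None,fx=3.75,fy=3.75,interpolation=cv2.INTER_CUBIC))
E
```

```text
clock: 9.6
eef_pos: [570.4, -19.9, 19.5]
eef_rot: [3.141, -0.007, -3.078]
wrist_force: [-19.5, -0.1, 17.0]
finger_gap: 93.8
t 9.60 shift cm [-0.2  -0.02 -0.05] roll 0.0001 force [-19.47  -0.05  16.99] rot [ 3.141 -0.007 -3.078]
dockpos -2.0 -20.8 19.5 gap 93.83437404783014
```

View pics/side10.png

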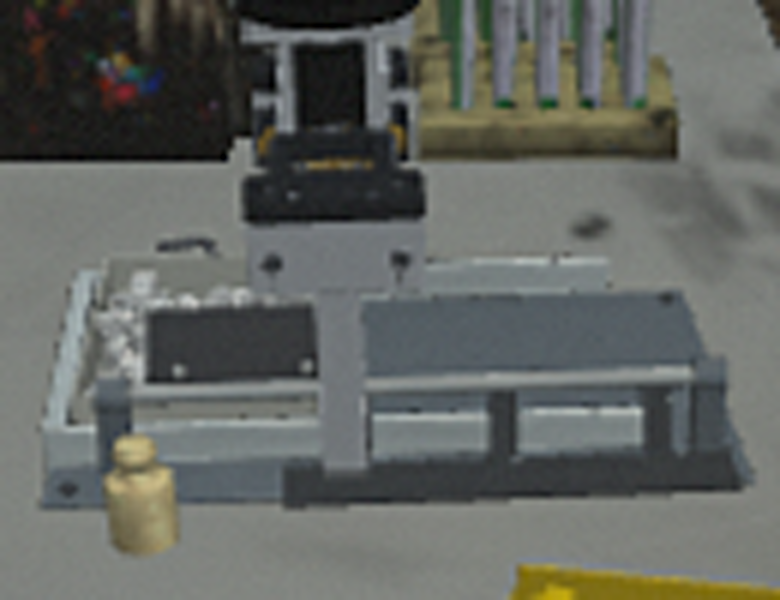

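View pics/top10.png

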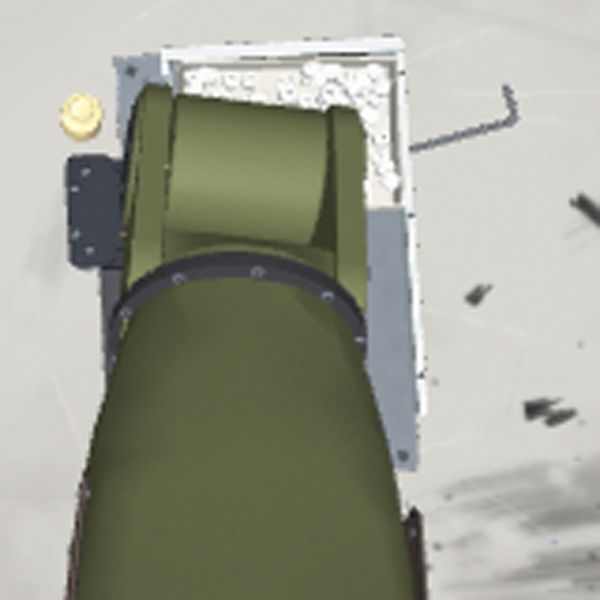

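```bash
python3 -m pendant '[[[-0.2,0,-0.05,0],[-0.3,0,-0.05,0],[-0.3,0,-0.05,0],[-0.3,0,-0.05,0]]]';python3 -c "
from h import *; go(0,-21,20)"
```

```text
clock: 10.1
eef_pos: [570.9, -20.1, 19.6]
eef_rot: [3.141, -0.013, -3.079]
wrist_force: [-36.4, -3.0, 25.7]
finger_gap: 93.6
t 10.10 shift cm [-0.14  0.01 -0.04] roll -0.0012 force [-36.41  -3.04  25.68] rot [ 3.141 -0.013 -3.079]
dockpos -1.4 -21.1 19.6 gap 93.60133121639778
```

The tray has stalled against the back stop: 36 N and only 0.6 mm more travel. I'll ease off, then raise along the arc.

```bash
python3 -m pendant '[[[0.6,0,0,0],[1.0,0,-0.3,0],[1.0,0.4,-1.0,0],[1.0,0.8,-2.0,0],[1.0,1.0,-4,0]]]';python3 -m pendant '[[[0,0,-3,0],[0,0,-6,0],[0,0,-9,0],[2,0,-9,0],[6,0,-9,0]]]'; python3 -m pendant '[[[5,0,-2,0],[9,0,-2,0],[9,0,-2,0],[9,0,-2,0]]]';python3 - <<'E'
from h import *; go(0,-21,20)
from cell import cams,models,manip; import cv2
c=cams.camera("side"); cv2.imwrite("pics/side11.png",cv2.resize(c["frame"][120:220,250:380,::-1],None,fx=6,fy=6,interpolation=cv2.INTER_CUBIC))
c=cams.camera("top"); cv2.imwrite("pics/top11.png",cv2.resize(c["frame"][130:290,310:470,::-1],None,fx=3.75,fy=3.75,interpolation=cv2.INTER_CUBIC))
E
```

```text
clock: 10.6
eef_pos: [564.6, -9.8, 60.3]
eef_rot: [3.142, -0.002, -3.077]
wrist_force: [-0.1, -0.3, 0.5]
finger_gap: 93.8
clock: 11.1
eef_pos: [506.0, -13.9, 151.5]
eef_rot: [-3.141, 0.002, -3.077]
wrist_force: [-0.1, 0.1, -0.0]
finger_gap: 93.7
clock: 11.5
eef_pos: [415.8, -19.8, 171.5]
eef_rot: [-3.141, 0.002, -3.077]
wrist_force: [0.7, -0.3, 0.4]
finger_gap: 94.1
t 11.50 shift cm [-15.62  -1.01  15.15] roll 0.0008 force [ 0.65 -0.29  0.41] rot [-3.141e+00  2.000e-03 -3.077e+00]
dockpos -156.2 -11.0 171.5 gap 94.05522398844377
```

View pics/side11.png

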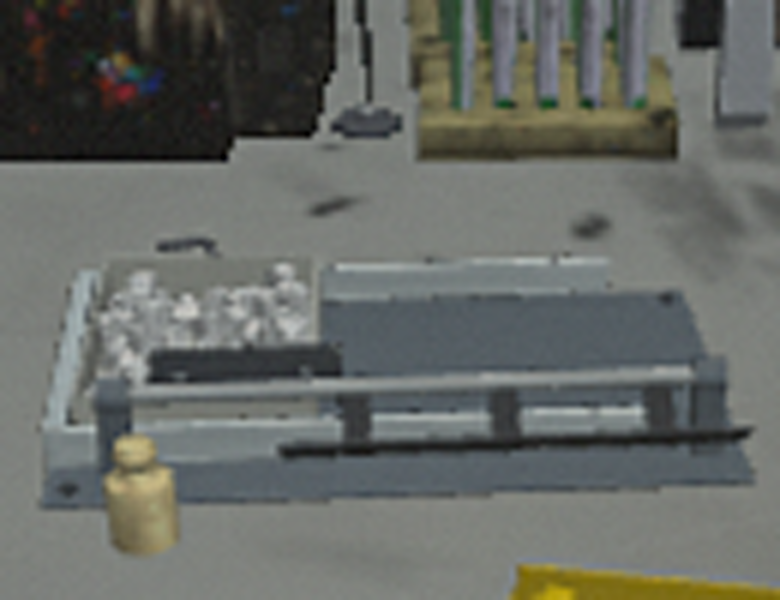

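View pics/top11.png

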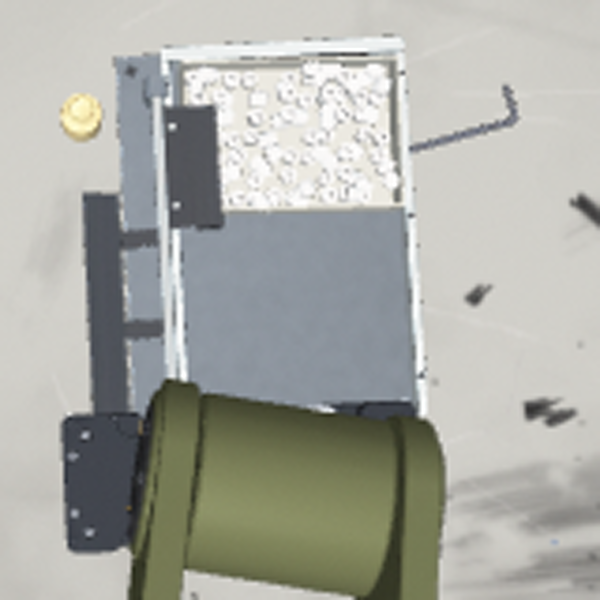

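```bash
python3 - <<'E'
from h import *; from cell import cams
c=cams.camera("top"); p=np.load("dock.npy")
for q in [(404,208),(225,212),(185,62),(393,58)]:
    uv=np.array(q)/3.75+[310,130]-.37; R=c["pose"]; d=R[:3,:3]@np.linalg.inv(c["K"])@[*uv,1]; w=R[:3,3]+(31-R[2,3])/d[2]*d
    co,si=np.cos(p[2]),np.sin(p[2]); x,y=w[:2]-p[:2]; print((co*x+si*y).round(1),(-si*x+co*y).round(1))
a=proj(c,d2w(p,[(8,-60,31),(8,-160,31)]));print((a-[310,130]+.37)*3.75)
E
```

```text
5.6 -165.9
8.1 -43.5
113.3 -21.4
109.9 -164.8
[[249.15208025 211.15061442]
 [395.11771962 204.85396291]]
```

```bash
python3 -c "
from cell import manip
s=manip.read_state(); print(s['clock'],s['wrist_force']); print(manip.sign_off())"
```

```text
11.65 [-0.61075584  0.59739775 -0.1168088 ]
the job is handed in; nothing more can be done
None
```

The tray is loaded against the back stop and the flap has shut behind it. I handed the job in at 11.65 s; no verdict was reported.

**What I did:** With the left fingertip I pressed the paddle down. The right fingertip then pushed the tray under the raised flap until it stalled against the back stop, with 36 N on the wrist and only 0.6 mm of further travel. I then eased off and raised the gripper clear.

**Problem on the way:** My first press, straight down near the paddle's inner edge, jammed at about 59 N up and 53 N sideways. That is under the 120 N wrist limit. I backed off, moved about 9 mm left and followed the paddle's arc down, and the flap then opened with only a few newtons.

**Last checks:**
- **Flap:** the paddle is back in its starting position in the top view, so the flap is shut.
- **Tray position:** its near edge measures 5.6 mm (right) and 8.1 mm (left) past the lip, against 8 mm nominal, so the tray's origin is about 1 mm short of home.
- **Tray angle:** the two edge readings differ by an apparent turn of about 0.02 rad, within the 0.06 limit and partly picking error.
- **Bystanders:** the check weight and hex key have not visibly moved. I did not re-measure the ink bottle or cap, but the arm did not go near them after the first pictures.
- **Contact:** the wrist force is about zero and the robot touches nothing.

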